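Put the red stone away through the dust-box flap

ROBOT

A 6-joint arm with a two-finger parallel gripper is mounted at the origin on the work surface. World frame = base frame: x ahead of the robot, y to its left, z up, the work surface at z = 0. Lengths are in mm, angles in rad, forces in N, time in s.
With the tool pointing down it reaches from about 300 to 875 mm from the base axis. Payload 4.2 kg.
Tool frame: the origin (TCP) lies midway between the tips of the shut fingers; the grasp point (between the pads) lies 19 mm behind it (grasp_offset is the distance from the TCP to the grasp point, in mm); z points along the fingers, y is the direction in which the jaws open and shut (so a half turn about z gives the same grasp; the last joint's range is limited). The gripper opens to 85 mm and grips with 20 to 120 N. Pads are 22 mm wide; open, the fingers measure 114 mm over their backs; the gripper's body (76 mm by 85 mm) begins 54 mm behind the grasp point. The pads swing forward as they close: fully open they stand 13 mm farther back than shut.
Start: joints at [-1.336, 0.32, 1.565, -0, 1.257, -0.02], TCP at [144.932, -556.45, 231.338] pointing down, gripper open.
Joint ranges: [-3.11, 3.11], [-0.84, 2.01], [0.21, 2.61], [-1.34, 4.49], [0.05, 2.63], [-2.56, 2.56]. Speed limits (rad/s): [2.57, 2.57, 3.14, 3.14, 3.14, 3.14].

INTERFACE

Orientations are given as [roll, pitch, yaw] about the fixed x, y, z axes, in that order (R = Rz(yaw) Ry(pitch) Rx(roll)).
In Python, from station import * gives the robot as it stands.
- The arm moves only by the shell command python3 -m handwheel 'ROWS' [OPENING]. ROWS is JSON, a list of rows, each a list of 6 numbers: the shift along the tool's x, y, z in mm, then the turn, a rotation vector about the tool's x, y, z in rad. In form: [[x, y, z, rx, ry, rz], ...]. A call has 1 to 12 rows; each row is the pose to reach, as a shift and turn from the pose commanded when the call began, along the tool's axes at that moment; what a row does not reach only later rows make up. A row lasts 1/10 s, in which the tool goes at most 50 mm and 8.59 degrees, less where a joint would pass 70% of its speed; a pose out of reach is approached as far as the arm can. A call with a gripper value outside its range is refused whole. OPENING is the finger opening in mm, from 0 to 85.4, set as the call begins (- or left out, the last holds). The fingers move at their own pace and stop on an object; the grip force is fixed at half the most. Time passes only in rows, so rows that repeat a pose let the fingers close. It gives the time, the measured TCP pose, the force and the opening at its end, in the units of the state.
- observe(): the state, without advancing time (a new reading comes with each control period).
- snapshot(name): name is "scene" or "top" or "wrist"; returns the picture (480x640x3 uint8, red, green, blue); there is no depth.
- camera_model(name): a dict with "fx", "fy", "cx", "cy" (pixels), "cam_to_world" (4x4, takes a point from camera to world coordinates). Camera axes: x right, y down, z forward; pixel columns grow to the right and rows downward; lengths in mm; the calibration is good to about 2 mm. A picture is of the moment at which its call begins: read the wrist's pose just before it. camera_model takes no time and is no camera call; for the wrist camera it gives the pose at the moment of the call.
- close_job(): hands the job in, once; it reports no verdict.
Trained networks look in the newest picture that a camera, given by its name, has taken for a name from the list of things; names that differ only in an ending like _2 or _b are one class to them, and where a whole thing is asked for, a point or a joint stands for the part that bears it (a point fixed in the world has none). Each returns a list of dicts, best first, with "p" (0 to 1); they miss things now and then, are a little off and sometimes report something else, mostly with a low value. They report only what shows in the picture. A call takes as long as a camera call. They do not tell look-alikes from the thing itself.
- search_frame(target, camera): "point" ([column, row] in pixels, amid what is visible of it).
- place_of(target, camera): "point" ([column, row] in pixels: a listed point, or the origin of a listed thing).
The state is a dict: "time": time; "joint_positions": joint angles; "dq": joint speeds; "tau": joint torques, N m; "eef_pos": TCP position; "ee_rot": TCP orientation; "ft_force": force on the tool from outside, world axes, zero at the start; "wrist_torque": the same for the moment, N m; "width": finger opening in mm.
Only numpy, scipy, OpenCV 4.12 (cv2) and the standard library are available. Lean on these libraries where they do the work, as an engineer would, in place of code of your own. Each camera call takes 0.05 s, during which the arm holds its last target. There are 200 camera calls.

TASK

Two sharpening stones wait in the two tracks of the blue dust box; put the red one away. With the fingertips slide it along its track, pushing the yellow hanging flap open with it, until it drops off the sill and lies flat in the box, then draw the fingers back out so that the flap swings fully shut. Slide it steadily, do not strike, pick up or tip the stone over, and leave the green stone in its track and everything else on the bench where it is.

Things in the scene. Friction and masses are not known exactly. Their poses are not given: they have to be found in the camera images.
- dust_box: Blue dust box fixed to the bench, two straight feed tracks in front. Origin: on the bench (z = 0), midway between the tracks, in the plane of the shut flaps; x runs along the tracks into the box, y left, z up. Track centre lines at y = +34 (left) and -34 mm (right), each 62 wide between 6 mm walls. Track floor top at z = 24; outside the doorway the walls rise only to z = 40.
- track_mouth (a point): Open outer end of the tracks, on the floor of the tracks midway between them: box x = -185 mm, z = 24. Axes as the box.
- lintel (a point): Hinge line of both flaps, over the doorways (box x = 0, z = 94 mm). Each doorway (x = -6 to 4) is 62 wide and clear from the track floor up to z = 90; the lintel's top is at z = 103. Behind it the box is 101 high with a clear roof. Fingers leaning 30 to 45 degrees back towards the track can follow the stone under it.
- sill (a point): Inner end of the track floors (box x = 8, z = 24 mm), 8 mm past the flaps' plane; beyond it the floor drops 18 mm. As the stone's middle passes it, the stone tips nose down up to 24 degrees and its rear rises up to 18 mm; pushed on it levels, and when its rear end passes the sill it drops flat.
- box_floor (a point): Middle of the box floor (box x = 74, z = 6 mm), which runs from the sill (x = 8) to the back wall (x = 140); a wall divides the two bays. A stone home lies flat here, anywhere along its bay; the flap then swings clear over it.
- red_stone: Red sharpening stone, 90 long (its x) x 50 wide (y) x 22 high, about 0.23 kg, loose, lying in the left or the right track with its length along the track, 15 to 40 mm short of the flap. Origin: centre of its underside.
- green_stone: Green sharpening stone of the same size in the other track; leave it. Origin: centre of its underside.
- flap_left (a joint): Yellow flap of the left track (box y = +34), 57 wide, 3 thick, 50 g, hinged at its top (box x = 0, z = 94) and hanging to z = 31. 0 = hanging shut; grows to 1.5 rad as its lower edge swings into the box. It cannot swing outwards. No spring: light to push, and falls shut by its weight in under 1 s.
- flap_right (a joint): The same flap of the right track (box y = -34).
- orange_block: Big orange sharpening block, 130 x 80 x 65 mm; loose, standing on the bench beside the box; leave it.
- black_stone: Long black stone, 150 x 50 x 22 mm; loose, standing on the bench beside the box; leave it.
- yellow_stone: Pale yellow stone, 110 x 55 x 25 mm; loose, standing on the bench beside the box; leave it.
- mug: White mug, 84 mm across, 95 mm; loose, standing on the bench beside the box; leave it.
- oil_bottle: Amber oil bottle, 48 mm across, 130 mm; loose, standing on the bench beside the box; leave it.
- mallet: Hammer lying on the bench; origin under its middle; leave it.
There are look-alikes about, which are no part of the job. Of the things like the red_stone, leave any that is purple; of the rest the larger one is meant.

How it is judged (in metres and radians):
On the way, in this order (a step that is already met when the one before it is completed fails the run):
1. the red stone is in its doorway, pushing its flap open (x of red_stone in the frame of dust_box between -0.045 and 0.045 m and ((y of red_stone in the frame of dust_box above 0 m and value of joint flap_left above 0.3 rad) or (y of red_stone in the frame of dust_box below 0 m and value of joint flap_right above 0.3 rad))), for 0.1 s.
2. the red stone has dropped off the sill and lies flat in the box (x of red_stone in the frame of dust_box between 0.05 and 0.1 m and z of red_stone in the frame of dust_box between 0.002 and 0.01 m and angle between red_stone's own z axis and vertical below 0.1 rad and y of red_stone in the frame of dust_box between -0.05 and 0.05 m), for 0.1 s.
At the end, for the whole second after the job is handed in: The red stone lies still and flat (within 0.1 rad) on the floor of the dust box, wholly past the sill; both flaps hang shut (within 0.05 rad); the green stone is within 12 mm, and every other loose thing within 25 mm, of where it began (all of step 2 and linear speed of red_stone below 0.02 m/s and value of joint each of flap_left, flap_right below 0.05 rad and distance of green_stone from where it was at the start of the episode below 0.012 m and distance of each of orange_block, black_stone, yellow_stone, mug, oil_bottle, mallet from where it was at the start of the episode below 0.025 m); the robot touches nothing.
It fails at once if the red stone is lifted off its track (more than 15 mm) (z of red_stone in the frame of dust_box above 0.039 m).
It fails at once if the red stone is tipped over (angle between red_stone's own z axis and vertical above 0.8 rad).
It fails at once if the red stone is struck or shot in (faster than 0.8 m/s) (linear speed of red_stone above 0.8 m/s).
It fails at once if the green stone is moved more than 12 mm (distance of green_stone from where it was at the start of the episode above 0.012 m).
It fails at once if something else on the bench is moved more than 25 mm (distance of any of orange_block, black_stone, yellow_stone, mug, oil_bottle, mallet from where it was at the start of the episode above 0.025 m).
It also fails if it takes over 40 s, if anything falls off the work surface, if the arm or the gripper's body presses on something with over 40 N, if the wrist force passes 120 N, or if a joint passes its speed limit or range.

## Working session

There is one attempt and no reset: what is moved stays moved. The work goes in short steps, Python scripts to look and compute and a shell command to move; the robot and the scene stay as the last step left them, time stands still between calls to the robot, and variables do not carry over. Pictures are saved under pics/ and viewed, about 8 in all and at most 12, crops included, and the job is handed in when it is done.

```bash
mkdir -p pics
python3 - <<'E'
from station import *
import cv2
for n in ("scene","top"):
    cv2.imwrite(f"pics/{n}1.png",snapshot(n)[:,:,::-1])
    for t in ("dust_box","track_mouth","lintel","sill","box_floor","red_stone","green_stone"):
        print(n,t,[([round(v) for v in d["point"]],round(d["p"],2)) for d in place_of(t,n)][:4])
print(observe())
for n in ("scene","top"): print(camera_model(n))
E
```

```text
scene dust_box [([340, 286], 0.73), ([236, 377], 0.48)]
scene track_mouth [([299, 238], 0.61)]
scene lintel [([340, 266], 0.79), ([430, 176], 0.33)]
scene sill [([297, 237], 0.62)]
scene box_floor [([330, 257], 0.63), ([428, 174], 0.27)]
scene red_stone [([233, 276], 0.85), ([269, 303], 0.81), ([308, 271], 0.78), ([297, 237], 0.4)]
scene green_stone [([332, 256], 0.93)]
top dust_box [([345, 209], 0.62), ([460, 182], 0.37)]
top track_mouth [([328, 270], 0.7)]
top lintel [([347, 205], 0.66)]
top sill [([215, 192], 0.59), ([347, 206], 0.55)]
top box_floor [([351, 190], 0.97)]
top red_stone [([349, 236], 0.89), ([390, 295], 0.89), ([390, 249], 0.5)]
top green_stone [([329, 230], 0.62)]
{'time': 0.8, 'joint_positions': array([-1.33600272e+00,  3.19537255e-01,  1.56451592e+00, -2.05422390e-05,
        1.25740186e+00, -2.00116524e-02]), 'dq': array([ 0.00010035,  0.00057807, -0.00114864, -0.00028213,  0.00140698,
        0.00050566]), 'tau': array([-1.82351370e-03, -4.15366244e+01, -2.34412515e+01, -2.36158457e-04,
        7.59309501e-05,  9.79728725e-06]), 'eef_pos': array([ 144.92105923, 
[... 474 characters left out ...]
e-01, -6.19199996e-01,  5.02203810e-01,
        -7.63263363e+02],
       [-6.57710950e-03, -6.33761519e-01, -7.73500536e-01,
         1.33258371e+03],
       [ 0.00000000e+00,  0.00000000e+00,  0.00000000e+00,
         1.00000000e+00]])}
{'fx': 458.19285800702653, 'fy': 458.19285800702653, 'cx': 323.09155154976946, 'cy': 241.95026895243038, 'cam_to_world': array([[-1.55883187e-02, -9.98411668e-01,  5.41400626e-02,
         4.43582806e+02],
       [-9.99780330e-01,  1.48052059e-02, -1.48356689e-02,
         7.59847882e+01],
       [ 1.40105502e-02, -5.43594328e-02, -9.98423135e-01,
         1.44436804e+03],
       [ 0.00000000e+00,  0.00000000e+00,  0.00000000e+00,
         1.00000000e+00]])}
```

View pics/scene1.png

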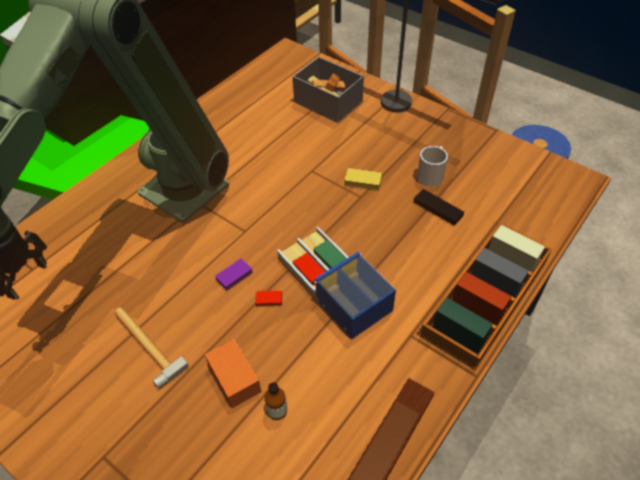

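View pics/top1.png

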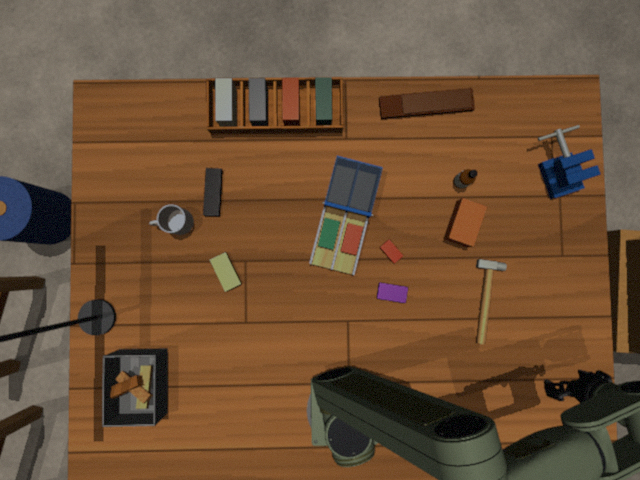

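The top view has three candidates. Red at (352,238) lies in the right track, a smaller red at (391,251) lies on the bench, and a purple one sits at (392,293). The one in the track is the larger non-purple red, so it fits. I'll confirm with an enlarged crop.

Run:
```python
import cv2
im=cv2.imread("pics/top1.png")[150:285,295:415]
cv2.imwrite("pics/crop1.png",cv2.resize(im,None,fx=4.4,fy=4.4,interpolation=cv2.INTER_CUBIC))
```

```text
(no output)
```

View pics/crop1.png

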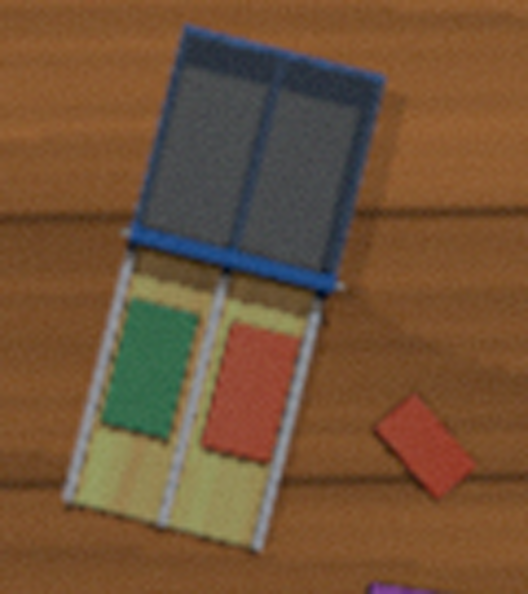

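The crop confirms it: the large red stone lies in the right track, centred at about crop (252,392), and the small red on the bench is a decoy. Next I'll fit the box pose and the stone.

```bash
cat > h.py <<'E'
from station import *
import numpy as np, cv2
from scipy.optimize import least_squares
from scipy.spatial.transform import Rotation as R
def proj(c,P):
    T=np.linalg.inv(c["cam_to_world"]); p=(T[:3,:3]@np.atleast_2d(P).T).T+T[:3,3]
    return np.c_[c["fx"]*p[:,0]/p[:,2]+c["cx"],c["fy"]*p[:,1]/p[:,2]+c["cy"]]
def b2w(q,P):
    P=np.atleast_2d(np.array(P,float)); c,s=np.cos(q[2]),np.sin(q[2])
    return np.c_[q[0]+c*P[:,0]-s*P[:,1], q[1]+s*P[:,0]+c*P[:,1], P[:,2]]
def ray(c,uv,z):
    d=c["cam_to_world"][:3,:3]@np.array([(uv[0]-c["cx"])/c["fx"],(uv[1]-c["cy"])/c["fy"],1]); o=c["cam_to_world"][:3,3]
    return o+d*(z-o[2])/d[2]
def w2b(q,P):
    d=np.array(P[:2])-q[:2]; c,s=np.cos(q[2]),np.sin(q[2]); return np.array([c*d[0]+s*d[1],-s*d[0]+c*d[1]])
E
python3 - <<'E'
from h import *
c=camera_model("top"); f=lambda u:np.array(u)/4.4+[295,150]-0.4
B=[[-185,68,40],[-185,0,40],[-185,-68,40],[146,68,101],[146,-68,101]]
U=f([[70,502],[163,526],[259,550],[187,26],[385,76]])
r=least_squares(lambda q:(proj(c,b2w(q,B))-U).ravel(),[550,20,-.2],x_scale=[10,10,.1])
q=r.x;print(q,r.fun.round(2))
for n,k in (("red",[[232,322],[302,335],[266,463],[202,447]]),("green",[[133,298],[200,312],[165,440],[102,427]])):
    print(n,[w2b(q,ray(c,u,46)).round(1) for u in f(k)])
s=camera_model("scene")
print(proj(s,b2w(q,[[-185,68,40],[-185,-68,40],[-6,68,103],[-6,-68,103],[146,68,101],[146,-68,101]])).round(1))
E
```

```text
[ 6.14328994e+02 -1.83557959e+01 -2.62445894e-01] [-0.21  0.12  0.2   0.11 -0.08  0.09  0.34 -0.08 -0.24 -0.23]
red [array([-35.5, -11.2]), array([-32.3, -60.8]), array([-125. ,  -57.9]), array([-125.1,  -12.1])]
green [array([-36.1,  59.7]), array([-34.2,  12.1]), array([-126.7,   14. ]), array([-128.7,   58.6])]
[[315.  227. ]
 [276.  249.9]
 [355.3 251.9]
 [314.1 277.7]
 [393.7 289.7]
 [351.9 318.3]]
```

The box sits at about (614, -18), yaw -0.262. The red stone is in the right track, spanning box x -125 to -35. I'll push with shut fingers leaning about 40°, starting from an approach pose behind the stone.

```bash
cat >> h.py <<'E'
Q=np.array([614.33,-18.36,-0.2624])
def tool(a):  # lean a deg, tool x forward, z into box/down
    a=np.radians(a); z=np.array([np.sin(a),0,-np.cos(a)]); x=np.array([np.cos(a),0,np.sin(a)])
    return R.from_euler("z",Q[2])*R.from_matrix(np.c_[x,np.cross(z,x),z])
def now():
    s=observe(); return s,np.array(s["eef_pos"]),R.from_euler("xyz",s["ee_rot"])
def go(pts,a):
    s,p,r=now(); rv=(r.inv()*tool(a)).as_rotvec()
    for P in pts: print(P,(r.inv().apply(b2w(Q,P)[0]-p)).round(1),rv.round(3))
def st():
    s,p,r=now(); print(round(s["time"],2),"box",w2b(Q,p).round(1),round(p[2],1),"err",np.degrees((tool(40).inv()*r).as_rotvec()).round(1),"F",s["ft_force"].round(1),"j",s["joint_positions"].round(2),s["width"])
E
python3 - <<'E'
from h import *
go([[-190,-34,140]],40)
E
```

```text
[-190, -34, 140] [ 407.9 -466.8   91.3] [-0.18   0.682  0.496]
```

```bash
python3 -m handwheel '[[408,-467,60,-0.18,0.682,0.496],[408,-467,60,-0.18,0.682,0.496],[408,-467,60,-0.18,0.682,0.496],[408,-467,60,-0.18,0.682,0.496],[408,-467,60,-0.18,0.682,0.496],[408,-467,60,-0.18,0.682,0.496],[408,-467,60,-0.18,0.682,0.496],[408,-467,60,-0.18,0.682,0.496],[408,-467,60,-0.18,0.682,0.496],[408,-467,60,-0.18,0.682,0.496],[408,-467,60,-0.18,0.682,0.496],[408,-467,60,-0.18,0.682,0.496]]' 0
python3 - <<'E'
from h import *
st(); go([[-170,-34,100]],40)
E
```

```text
time: 2.0
eef_pos: [355.6, -123.3, 175.2]
ee_rot: [3.129, -0.663, -0.265]
ft_force: [-0.2, -0.6, 0.1]
width: 0.2
2.0 box [-222.6 -168.5] 175.2 err [-0.8 -2.   0.1] F [-0.2 -0.6  0.1] j [-0.45 -0.2   2.49  0.49  0.22  0.95] 0.2106836016991299
[-170, -34, 100] [  -5.2 -135.8   89.7] [ 0.015  0.035 -0.002]
```

```bash
python3 -m handwheel '[[-2,-45,30,0.015,0.035,0],[-4,-90,60,0.015,0.035,0],[-5,-136,90,0.015,0.035,0],[-5,-136,90,0.015,0.035,0],[-5,-136,90,0.015,0.035,0],[-5,-136,90,0.015,0.035,0],[-5,-136,90,0.015,0.035,0]]'
python3 - <<'E'
from h import *
st(); c=camera_model("wrist"); cv2.imwrite("pics/w1.png",snapshot("wrist")[:,:,::-1])
cv2.imwrite("pics/s2.png",snapshot("scene")[:,:,::-1])
print(proj(c,b2w(Q,[[-185,-65,40],[-185,-3,40],[-6,-68,103],[-6,68,103],[-124.5,-10,46],[-124.5,-59,46]])).round())
go([[-145,-34,60],[-145,-34,34]],40);go([[-145,-34,60]],35)
E
```

```text
time: 2.7
eef_pos: [405.6, -68.7, 150.5]
ee_rot: [-3.127, -0.669, -0.267]
ft_force: [-0.4, -0.4, -0.3]
width: 0.3
2.7 box [-188.6 -102.8] 150.5 err [ 0.7 -1.7  0.2] F [-0.4 -0.4 -0.3] j [-0.15 -0.07  2.49 -0.83  0.08  2.49] 0.2727930842676994
[[261. 337.]
 [164. 337.]
 [266.  41.]
 [ 57.  42.]
 [183. 244.]
 [256. 244.]]
[-145, -34, 60] [-23.9 -66.   98.5] [-0.014  0.028 -0.   ]
[-145, -34, 34] [-40.  -65.7 118.8] [-0.014  0.028 -0.   ]
[-145, -34, 60] [-23.9 -66.   98.5] [-0.014 -0.06   0.   ]
```

View pics/w1.png

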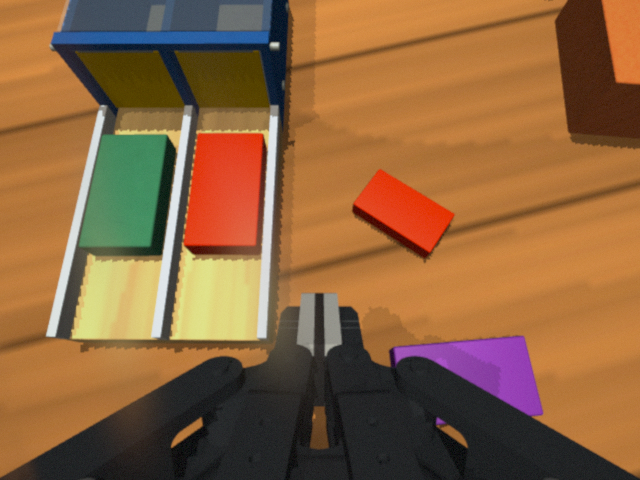

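The wrist view matches the fitted box: predicted mouth walls (261,337) and (164,337), seen at (262,337) and (162,337). The wrist is close to singular though, with j5 at 0.08. I'll fit the kinematics and choose a lean that avoids that.

```bash
cat >> h.py <<'E'
Ry=lambda a:R.from_euler("y",a).as_matrix(); Rz=lambda a:R.from_euler("z",a).as_matrix()
def fk(j,k):
    h,o,L2,L3,e,T=k
    A=Rz(j[0]); p=A@[o,0,h]; A=A@Ry(j[1]); p=p+A@[0,0,L2]; A=A@Ry(j[2]); p=p+A@[e,0,L3]
    A=A@Rz(j[3])@Ry(j[4])@Rz(j[5]); return p+A@[0,0,T],A
D=[([-1.336,.32,1.565,0,1.257,-.02],[144.93,-556.45,231.34]),([-.45,-.2,2.49,.49,.22,.95],[355.6,-123.3,175.2]),([-.15,-.07,2.49,-.83,.08,2.49],[405.6,-68.7,150.5])]
E
python3 - <<'E'
from h import *
f=lambda k:np.r_[np.ravel([fk(j,k)[0]-p for j,p in D]),(np.array(k)-[300,0,400,400,0,250])*.02]
r=least_squares(f,[300,0,400,400,0,250]);k=r.x;print(k.round(1),r.fun.round(1))
A=fk(D[2][0],k)[1]; print("toolR vs model",R.from_matrix(A.T@R.from_euler("xyz",[-3.127,-.669,-.267]).as_matrix()).as_rotvec().round(2))
off=A.T@R.from_euler("xyz",[-3.127,-.669,-.267]).as_matrix()
lo=[-3.11,-.84,.21,-1.34,.05,-2.56];hi=[3.11,2.01,2.61,4.49,2.63,2.56]
for fl in (0,1):
 for a in (25,32,40):
  for P in ([-175,-34,100],[-145,-34,60],[-145,-34,34],[-80,-34,34],[-40,-34,42],[8,-34,34]):
    t=b2w(Q,P)[0]; M=tool(a).as_matrix()@Rz(np.pi*fl)
    def g(j):
        p,A=fk(j,k); return np.r_[(p-t)/100,((A@off)-M).ravel()]
    b=min((least_squares(g,s,bounds=(lo,hi)) for s in ([0,.3,2,0,.5,0],[0,.3,2,-.7,.3,.7],[0,.3,2,-1,.3,2.4],[0,.3,2,2.5,.3,0],[0,.3,2,1,.3,-1.5])),key=lambda r:r.cost)
    print(fl,a,P,b.x.round(2),round(b.cost,4))
E
```

```text
[183.2 -22.7 598.3 443.7  40.6 344.2] [-11.2  -2.6  -0.1  -3.   -7.8   0.4  -2.5 -12.7  -0.2  -2.3  -0.5   4.
   0.9   0.8   1.9]
toolR vs model [0.   0.   1.57]
0 25 [-175, -34, 100] [ 0.11  0.11  2.33 -0.5   0.33  2.39] 0.0
0 25 [-145, -34, 60] [ 0.07  0.23  2.33 -0.7   0.22  2.56] 0.0
0 25 [-145, -34, 34] [ 0.05  0.29  2.33 -0.71  0.16  2.56] 0.0012
0 25 [-80, -34, 34] [ 0.02  0.36  2.22 -0.72  0.18  2.54] 0.0
0 25 [-40, -34, 42] [-0.01  0.38  2.14 -0.51  0.23  2.3 ] 0.0
0 25 [8, -34, 34] [-0.03  0.45  2.04 -0.41  0.25  2.18] 0.0
0 32 [-175, -34, 100] [ 0.09  0.1   2.39 -0.7   0.21  2.56] 0.0042
0 32 [-145, -34, 60] [ 0.12  0.24  2.42  4.46  0.2  -2.56] 0.0
0 32 [-145, -34, 34] [ 0.12  0.31  2.44  4.1   0.24 -2.19] 0.0
0 32 [-80, -34, 34] [ 0.05  0.37  2.32  4.27  0.18 -2.43] 0.0
0 32 [-40, -34, 42] [ 0.01  0.39  2.24  4.37  0.15 -2.56] 0.0004
0 32 [8, -34, 34] [-0.02  0.45  2.16  4.34  0.13 -2.56] 0.0012
0 40 [-175, -34, 100] [ 0.23  0.14  2.52  4.26  0.35 -2.27] 0.0
0 40 [-145, -34, 60] [ 0.17  0.29  2.52  3.88  0.42 -1.92] 0.0
0 40 [-145, -34, 34] [ 0.17  0.38  2.54  3.74  0.51
[... 560 characters left out ...]
0.98] 0.0
1 32 [-175, -34, 100] [ 0.16  0.11  2.42 -1.16  0.24 -0.06] 0.0
1 32 [-145, -34, 60] [0.11 0.24 2.42 4.49 0.2  0.55] 0.0
1 32 [-145, -34, 34] [0.11 0.31 2.44 4.1  0.24 0.95] 0.0
1 32 [-80, -34, 34] [0.05 0.37 2.31 4.27 0.18 0.71] 0.0
1 32 [-40, -34, 42] [0.01 0.39 2.24 4.49 0.15 0.46] 0.0001
1 32 [8, -34, 34] [-0.02  0.44  2.13 -1.34  0.13 -0.02] 0.0
1 40 [-175, -34, 100] [0.23 0.14 2.52 4.25 0.34 0.87] 0.0
1 40 [-145, -34, 60] [0.17 0.29 2.52 3.87 0.42 1.22] 0.0
1 40 [-145, -34, 34] [0.17 0.38 2.54 3.73 0.5  1.38] 0.0
1 40 [-80, -34, 34] [0.08 0.41 2.41 3.72 0.41 1.3 ] 0.0
1 40 [-40, -34, 42] [0.05 0.42 2.33 3.77 0.34 1.21] 0.0
1 40 [8, -34, 34] [0.01 0.47 2.23 3.77 0.3  1.17] 0.0
```

The 40° lean wants the other wrist branch, j4≈3.8, where j5 stays at a healthy 0.3 to 0.5. I can get there by coning the tool around the forearm axis, so I'll compute that path and check where the camera sits on the tool.

```bash
cat >> h.py <<'E'
off=Rz(np.pi/2)
LO=[-3.11,-.84,.21,-1.34,.05,-2.56];HI=[3.11,2.01,2.61,4.49,2.63,2.56]
def fitk(js):
    return least_squares(lambda k:np.r_[np.ravel([fk(j,k)[0]-p for j,p in js]),(k-[183,0,500,450,0,300])*.003],[183,0,500,450,0,300]).x
E
python3 - <<'E'
from h import *
s,p,r=now(); j0=s["joint_positions"]
off=np.round(fk(j0,[0]*6)[1].T@r.as_matrix(),3);print(off)
k=fitk([D[0],(j0,p)]);print(k.round(1))
c=camera_model("wrist")["cam_to_world"];print("cam in tool",r.inv().apply(c[:3,3]-p).round(1))
P=b2w(Q,[-190,-60,150])[0]
def ik(t,M,s):
    g=lambda j:np.r_[(fk(j,k)[0]-t)/100,((fk(j,k)[1]@off)-M).ravel()]
    return least_squares(g,s,bounds=(LO,HI))
e=ik(P,tool(40).as_matrix(),[.2,.2,2.5,3.9,.4,-1.9]);print("end",e.x.round(2),e.cost)
j=j0.copy()
for i in range(0,13):
    u=i/12; w=j0[3:]+u*(e.x[3:]-j0[3:]); w[1]=np.interp(u,[0,.15,.85,1],[j0[4],.35,.35,e.x[4]])
    x=least_squares(lambda q:fk(np.r_[q,w],k)[0]-P,j[:3]).x; j=np.r_[x,w]
    pp,A=fk(j,k); rv=(r.inv()*R.from_matrix(A@off)).as_rotvec()
    print(i,j.round(2),r.inv().apply(P-p).round(0),rv.round(3))
E
```

```text
[[ 0. -1.  0.]
 [ 1.  0. -0.]
 [ 0.  0.  1.]]
[102.3 192.  365.6 287.5  17.7 112.3]
cam in tool [ 7.880e+01  1.000e-01 -1.417e+02]
end [-0.03 -0.03  2.51  4.31  0.15 -2.56] 0.0020474426510101794
0 [-0.05 -0.05  2.48 -0.82  0.08  2.48] [ -3. -41.  -0.] [ 0.061 -0.007 -0.079]
1 [-0.04 -0.05  2.44 -0.4   0.23  2.06] [ -3. -41.  -0.] [ 0.019 -0.121 -0.082]
2 [-0.07 -0.04  2.39  0.03  0.35  1.64] [ -3. -41.  -0.] [ 0.087 -0.241 -0.063]
3 [-0.11 -0.04  2.4   0.46  0.35  1.22] [ -3. -41.  -0.] [ 0.212 -0.232 -0.029]
4 [-0.14 -0.03  2.43  0.89  0.35  0.8 ] [ -3. -41.  -0.] [ 0.317 -0.181  0.005]
5 [-0.15 -0.03  2.47  1.32  0.35  0.38] [ -3. -41.  -0.] [ 0.383 -0.096  0.035]
6 [-0.16 -0.02  2.51  1.75  0.35 -0.04] [ -3. -41.  -0.] [0.399 0.006 0.054]
7 [-0.14 -0.02  2.55  2.17  0.35 -0.46] [ -3. -41.  -0.] [0.364 0.107 0.059]
8 [-0.11 -0.02  2.57  2.6   0.35 -0.88] [ -3. -41.  -0.] [0.286 0.188 0.049]
9 [-0.08 -0.02  2.58  3.03  0.35 -1.3 ] [ -3. -41.  -0.] [0.178 0.238 0.027]
10 [-0.04 -0.02  2.58  3.46  0.35 -1.72] [ -3. -41.  -0.] [0.06  0.248 0.001]
11 [-0.02 -0.03  2.55  3.89  0.26 -2.14] [ -3. -41.  -0.] [-0.01   0.169 -0.009]
12 [-0.03 -0.05  2.51  4.31  0.15 -2.56] [ -3. -41.  -0.] [0.006 0.076 0.005]
```

```bash
python3 -m handwheel '[[2,-15,5,0.02,-0.12,-0.08],[4,-30,10,0.02,-0.12,-0.08],[6,-45,20,0.087,-0.24,-0.063],[8,-60,28,0.087,-0.24,-0.063],[9,-69,34,0.21,-0.23,-0.03],[9,-69,34,0.21,-0.23,-0.03],[9,-69,34,0.317,-0.18,0],[9,-69,34,0.317,-0.18,0],[9,-69,34,0.383,-0.096,0.035],[9,-69,34,0.383,-0.096,0.035],[9,-69,34,0.4,0,0.054],[9,-69,34,0.4,0,0.054]]'
python3 - <<'E'
from h import *
st()
s,p,r=now(); r0=R.from_euler("xyz",[-3.127,-.669,-.267])
for rv in ([.364,.107,.059],[.286,.188,.05],[.178,.238,.027],[.06,.248,0]): print((r.inv()*r0*R.from_rotvec(rv)).as_rotvec().round(3))
go([[-160,-34,130]],40);go([[-160,-34,130]],45)
E
```

```text
time: 4.0
eef_pos: [449.4, -4.5, 129.8]
ee_rot: [-2.695, -0.623, -0.312]
ft_force: [0.6, 0.0, -1.0]
width: 0.0
4.0 box [-162.8  -29.4] 129.8 err [23.8 -3.7  3.2] F [ 0.6  0.  -1. ] j [-0.37  0.1   2.48  1.64  0.48 -0.13] 0.003316387982374859
[-0.037  0.144 -0.015]
[-0.113  0.223 -0.039]
[-0.219  0.271 -0.07 ]
[-0.338  0.279 -0.097]
[-160, -34, 130] [ 2.6  4.7 -0.5] [-0.416  0.065 -0.055]
[-160, -34, 130] [ 2.6  4.7 -0.5] [-0.414  0.151 -0.073]
```

Following nicely: j4 is at 1.64. I'll finish the cone and settle at a 40° lean.

```bash
python3 -m handwheel '[[3,5,0,-0.037,0.144,-0.015],[3,5,0,-0.037,0.144,-0.015],[3,5,0,-0.113,0.223,-0.04],[3,5,0,-0.113,0.223,-0.04],[3,5,0,-0.219,0.271,-0.07],[3,5,0,-0.219,0.271,-0.07],[3,5,0,-0.338,0.25,-0.09],[3,5,0,-0.338,0.25,-0.09],[3,5,0,-0.4,0.16,-0.07],[3,5,0,-0.416,0.065,-0.055],[3,5,0,-0.416,0.065,-0.055]]'
python3 - <<'E'
from h import *
st()
go([[-160,-34,70],[-160,-34,33],[-140,-34,33]],40)
E
```

```text
time: 5.1
eef_pos: [452.2, -26.3, 129.1]
ee_rot: [3.125, -0.775, -0.26]
ft_force: [-0.7, -1.1, 0.8]
width: -0.3
5.1 box [-154.5  -49.7] 129.1 err [-0.8  4.4 -0.1] F [-0.7 -1.1  0.8] j [ 0.1   0.09  2.53  4.06  0.34 -2.2 ] -0.3228930082024134
[-160, -34, 70] [-45.3 -16.3  38.2] [ 0.015 -0.076  0.001]
[-160, -34, 33] [-71.1 -16.8  64.6] [ 0.015 -0.076  0.001]
[-140, -34, 33] [-56.8 -17.   78.6] [ 0.015 -0.076  0.001]
```

```bash
python3 -m handwheel '[[-15,-8,10,0.015,-0.05,0],[-30,-16,25,0.015,-0.05,0],[-45,-16,38,0.015,-0.05,0],[-45,-16,38,0.015,-0.05,0],[-57,-16,50,0.015,-0.05,0],[-69,-16,62,0.015,-0.05,0],[-69,-16,62,0.015,-0.05,0],[-69,-16,62,0.015,-0.05,0]]'
python3 - <<'E'
from h import *
st(); cv2.imwrite("pics/w2.png",snapshot("wrist")[:,:,::-1])
go([[-140,-34,34],[-130,-34,34]],40)
E
```

```text
time: 5.9
eef_pos: [454.9, -10.0, 38.9]
ee_rot: [3.141, -0.725, -0.262]
ft_force: [-0.4, 0.2, -0.7]
width: 0.1
5.9 box [-156.1  -33.3] 38.9 err [-0.   1.5 -0. ] F [-0.4  0.2 -0.7] j [ 0.13  0.37  2.61  3.63  0.58 -1.69] 0.05466912612592188
[-140, -34, 34] [ 8.5  1.  14.6] [ 0.    -0.027  0.   ]
[-130, -34, 34] [16.   1.  21.2] [ 0.    -0.027  0.   ]
```

View pics/w2.png

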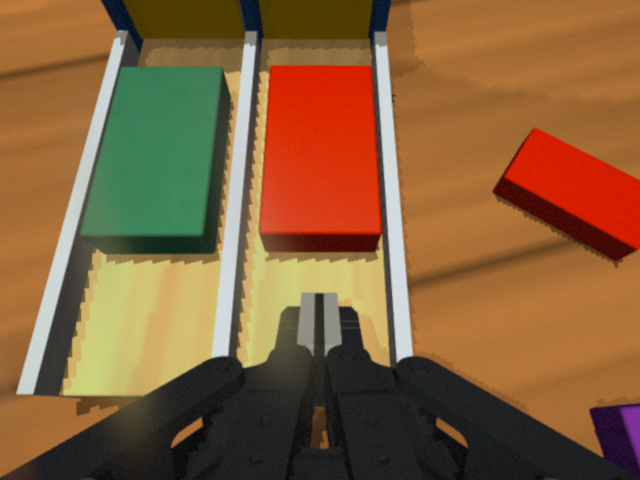

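The fingertips at (320,293) are centred in the right track, straight behind the red stone, whose rear lower edge is at row 250. j3 is at its range limit, so I'll move forward now.

```bash
python3 -m handwheel '[[3,1,5,0,-0.02,0],[7,1,11,0,-0.03,0],[11,1,16,0,-0.03,0],[14,1,20,0,-0.03,0],[14,1,20,0,-0.03,0]]'
python3 - <<'E'
from h import *
st()
go([[x,-34,35] for x in (-100,-80,-60)],40)
E
```

```text
time: 6.45
eef_pos: [478.2, -16.5, 32.6]
ee_rot: [-3.141, -0.695, -0.262]
ft_force: [-0.0, -0.9, -0.6]
width: -0.2
6.45 box [-132.   -33.6] 32.6 err [ 0.  -0.2 -0. ] F [-0.  -0.9 -0.6] j [ 0.09  0.38  2.55  3.62  0.5  -1.72] -0.22449046860725327
[-100, -34, 35] [26.1  0.4 18.7] [-0.001  0.003  0.   ]
[-80, -34, 35] [41.4  0.5 31.5] [-0.001  0.003  0.   ]
[-60, -34, 35] [56.8  0.5 44.3] [-0.001  0.003  0.   ]
```

```bash
python3 -m handwheel '[[6,0,3,0,0,0],[11,0,7,0,0,0],[16,0,11,0,0,0],[22,0,15,0,0,0],[27,0,19,0,0,0],[32,0,24,0,0,0],[38,0,28,0,0,0],[43,0.5,33,0,0,0],[48,0.5,37,0,0,0],[53,0.5,41,0,0,0],[57,0.5,44,0,0,0],[57,0.5,44,0,0,0]]'
python3 - <<'E'
from h import *
st(); cv2.imwrite("pics/w3.png",snapshot("wrist")[:,:,::-1])
go([[-46,-34,37],[-36,-34,42],[-26,-34,42],[-10,-34,38],[2,-34,34]],40)
E
```

```text
time: 7.65
eef_pos: [548.0, -35.6, 35.4]
ee_rot: [-3.141, -0.695, -0.262]
ft_force: [-0.2, -0.4, 0.2]
width: -0.2
7.65 box [-59.6 -33.9] 35.4 err [ 0.1 -0.2 -0. ] F [-0.2 -0.4  0.2] j [ 0.02  0.41  2.39  3.63  0.38 -1.81] -0.2164369257151367
[-46, -34, 37] [11.9  0.1  7.7] [-0.001  0.003  0.   ]
[-36, -34, 42] [22.8  0.1 10.3] [-0.001  0.003  0.   ]
[-26, -34, 42] [30.5  0.1 16.7] [-0.001  0.003  0.   ]
[-10, -34, 38] [40.2  0.1 30. ] [-0.001  0.003  0.   ]
[2, -34, 34] [46.9  0.1 40.7] [-0.001  0.003  0.   ]
```

View pics/w3.png

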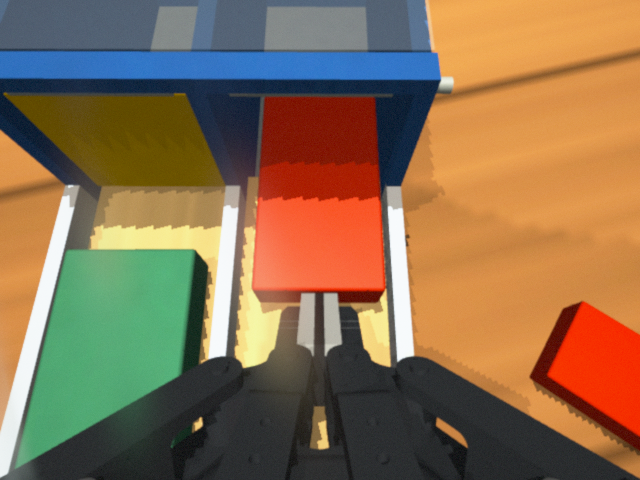

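The stone has slid straight into the doorway and the flap is open. Its rear top edge is at about row 291 and the fingertips touch it at (320,293). I'll measure the rear position.

Run:
```python
from h import *
c=camera_model("wrist")
for u in ((254,290),(384,290)): print(w2b(Q,ray(c,u,46)).round(1))
for u in ((254,301),(384,301)): print(w2b(Q,ray(c,u,24)).round(1))
print(proj(c,b2w(Q,[[-60,-34,35],[-52,-34,43],[-68,-34,27]])).round())
```

```text
[-53.2 -10.4]
[-53.3 -57.9]
[-52.4  -7.2]
[-52.4 -61.1]
[[319. 314.]
 [319. 289.]
 [319. 338.]]
```

Rear at box x = -53, contact height about 43 mm. I'll carry on slowly through the tipping point at that height.

```bash
python3 -m handwheel '[[4,0,3,0,0,0],[8,0,5,0,0,0],[11,0,8,0,0,0],[14,0,10.5,0,0,0],[17,0,13,0,0,0],[19,0,15,0,0,0],[21,0,17,0,0,0],[21,0,17,0,0,0]]'
python3 - <<'E'
from h import *
st(); cv2.imwrite("pics/w4.png",snapshot("wrist")[:,:,::-1])
go([[-26,-34,36],[-10,-34,35],[2,-34,34],[8,-34,34]],40)
E
```

```text
time: 8.5
eef_pos: [573.7, -42.5, 35.7]
ee_rot: [-3.141, -0.695, -0.262]
ft_force: [0.3, -0.2, 0.2]
width: 0.1
8.5 box [-32.9 -33.9] 35.7 err [ 0.  -0.2 -0. ] F [ 0.3 -0.2  0.2] j [-0.    0.43  2.34  3.64  0.35 -1.85] 0.09246905752529722
[-26, -34, 36] [5.7 0.1 4.3] [-0.001  0.003  0.   ]
[-10, -34, 35] [17.4  0.1 15.3] [-0.001  0.003  0.   ]
[2, -34, 34] [25.9  0.1 23.7] [-0.001  0.003  0.   ]
[8, -34, 34] [30.6  0.1 27.6] [-0.001  0.003  0.   ]
```

View pics/w4.png

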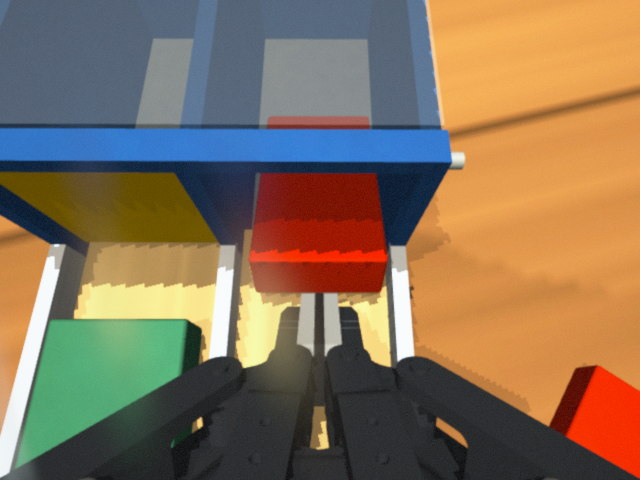

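Run:
```python
from h import *
c=camera_model("wrist")
U=np.array([[250,263],[387,263],[257,293],[384,293]])
def pts(q):  # rear-bottom x,z, pitch(nose down), y
    x,z,t,y=q; return [[x+h*np.sin(t),y+s,z+h*np.cos(t)] for h in(22,0) for s in(25,-25)]
r=least_squares(lambda q:(proj(c,b2w(Q,pts(q)))-U).ravel(),[-25,34,.3,-34],x_scale=[5,5,.2,5]);print(r.x.round(2),r.fun.round(1))
print(proj(c,b2w(Q,[[-24.5,-34,43]])))
```

```text
[-23.82  30.98   0.27 -34.28] [-0.  -0.1  1.9 -0.1  0.2  0.1 -2.4  0.1]
[[318.70226613 287.31476802]]
```

The fit shows the stone tipped 0.27 rad with its rear bottom at x ≈ -24, z ≈ 32. The contact is on its rear face, so I'll push on past the sill.

```bash
python3 -m handwheel '[[4,0,3,0,0,0],[8,0,7,0,0,0],[12,0,10,0,0,0],[15.5,0,13,0,0,0],[18.5,0,16.5,0,0,0],[21.5,0,19.5,0,0,0],[24,0,22,0,0,0],[26,0,24,0,0,0],[28,0,26,0,0,0],[30,0,27.5,0,0,0],[30,0,27.5,0,0,0]]'
python3 - <<'E'
from h import *
st(); cv2.imwrite("pics/w5.png",snapshot("wrist")[:,:,::-1])
E
```

```text
time: 9.65
eef_pos: [613.1, -53.1, 34.0]
ee_rot: [-3.141, -0.696, -0.262]
ft_force: [-0.5, -0.3, -0.3]
width: 0.1
9.65 box [  7.8 -33.9] 34.0 err [ 0.  -0.1 -0. ] F [-0.5 -0.3 -0.3] j [-0.03  0.47  2.25  3.67  0.3  -1.9 ] 0.12104838928598444
```

View pics/w5.png

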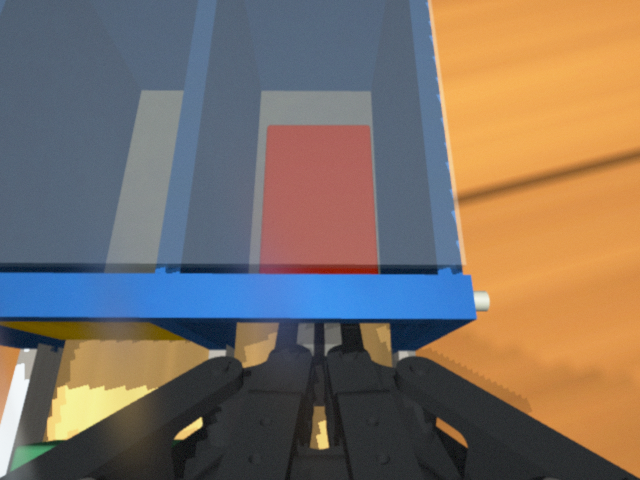

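Run:
```python
from h import *
c=camera_model("wrist")
for z in (28,46):
  for u in ((267,125),(370,125)): print(z,w2b(Q,ray(c,u,z)).round(1))
for u in ((261,272),(378,272)): print(w2b(Q,ray(c,u,28)).round(1))
print(proj(c,b2w(Q,[[140,-65,6],[140,-3,6]])).round())
```

```text
28 [99.  -9.2]
28 [ 99.  -58.5]
46 [ 85.7 -11.9]
46 [ 85.7 -55.8]
[ 26.  -10.1]
[ 26.  -58.4]
[[374.  88.]
 [264.  88.]]
```

The stone's nose is at x ≈ 99 at floor level, and its apparent width only fits lying flat at z = 6, so its centre is near 54. Now I'll draw the fingers straight back.

```bash
python3 -m handwheel '[[-4,0,-3,0,0,0],[-10,0,-8,0,0,0],[-17,0,-14,0,0,0],[-25,0,-21,0,0,0],[-33,0,-28,0,0,0],[-42,0,-35,0,0,0],[-51,0,-43,0,0,0],[-61,0,-51,0,0,0],[-70,0,-59,0,0,0],[-80,0,-67,0,0,0],[-84,0,-71,0,0,0],[-84,0,-71,0,0,0]]'
python3 - <<'E'
from h import *
st(); go([[-110,-34,110],[-150,-34,150]],40)
E
```

```text
time: 10.9
eef_pos: [505.0, -24.2, 34.2]
ee_rot: [-3.141, -0.693, -0.261]
ft_force: [0.2, 0.9, 0.3]
width: 0.1
10.9 box [-104.1  -34. ] 34.2 err [ 0.1 -0.3 -0.1] F [0.2 0.9 0.3] j [ 0.05  0.39  2.49  3.62  0.45 -1.76] 0.09179888751489676
[-110, -34, 110] [ 43.9   0.  -62.1] [-0.001  0.005  0.001]
[-150, -34, 150] [ 3.870e+01 -1.000e-01 -1.184e+02] [-0.001  0.005  0.001]
```

```bash
python3 -m handwheel '[[10,0,-14,0,0,0],[20,0,-28,0,0,0],[30,0,-43,0,0,0],[44,0,-62,0,0,0],[44,0,-62,0,0,0],[44,0,-62,0,0,0]]'
python3 - <<'E'
from h import *
st(); a=snapshot("wrist")[:,:,::-1]; t=snapshot("top")[:,:,::-1]
c=camera_model("wrist"); print(proj(c,b2w(Q,[[0,-62,31],[0,-6,31],[0,6,31],[0,62,31],[54+45,-9,28],[54+45,-59,28],[9,-59,28]])).round())
t=cv2.resize(t[150:285,295:415],None,fx=3.55,fy=3.55,interpolation=cv2.INTER_CUBIC)
o=np.zeros((480,800,3),np.uint8); a=cv2.resize(a,(480,360)); o[:360,:480]=0; o[:360,:374]=a[:,:374]; o[:t.shape[0],374:374+t.shape[1]]=t[:480]
cv2.imwrite("pics/e1.png",o)
E
```

```text
time: 11.5
eef_pos: [501.5, -23.1, 111.8]
ee_rot: [-3.139, -0.698, -0.264]
ft_force: [0.5, 0.3, 0.3]
width: -0.3
11.5 box [-107.8  -33.8] 111.8 err [ 0.1 -0.   0.1] F [0.5 0.3 0.3] j [ 0.06  0.18  2.4   4.21  0.23 -2.38] -0.25179243007890617
[[361. 172.]
 [276. 172.]
 [258. 172.]
 [172. 172.]
 [285.  59.]
 [352.  59.]
 [356. 162.]]
```

View pics/e1.png

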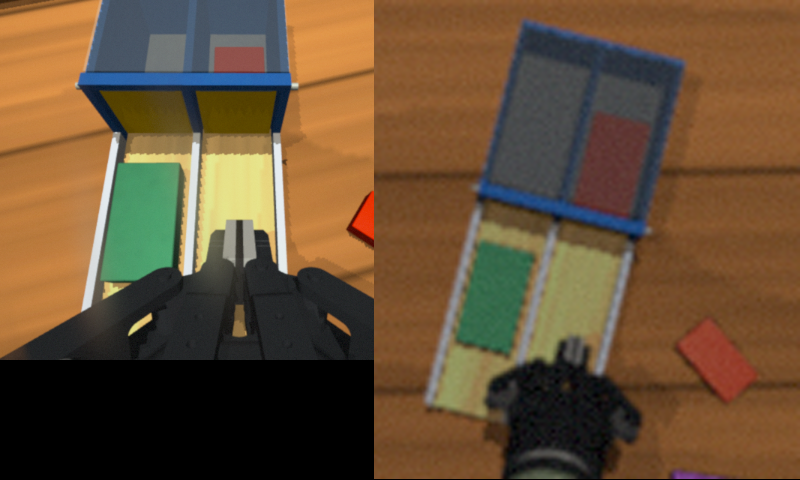

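Both flaps look shut (lower edges level at row 131) and the stone is inside. I'll check its exact position by colour in both cameras.

Run:
```python
from h import *
M=[(n,camera_model(n),snapshot(n)) for n in("wrist","top")]
best={}
for n,c,im in M:
    im=im.astype(int); m=((im[:,:,0]>im[:,:,1]*1.35)&(im[:,:,0]>im[:,:,2]*1.25)).astype(np.uint8)
    w=b2w(Q,[[15,-5,20],[130,-5,20],[130,-63,20],[15,-63,20]]) if n=="wrist" else b2w(Q,[[4,-6,28],[135,-6,28],[135,-62,28],[4,-62,28]])
    roi=np.zeros_like(m); cv2.fillConvexPoly(roi,proj(c,w).astype(np.int32),1); m&=roi
    k=np.argwhere(m)[:,::-1]
    b=np.array([w2b(Q,ray(c,u,28)) for u in k])
    print(n,len(k),"x",np.percentile(b[:,0],[1,50,99]).round(1),"y",np.percentile(b[:,1],[1,50,99]).round(1), "front-half y",np.percentile(b[b[:,0]>np.percentile(b[:,0],75),1],[1,99]).round(1),"rear y",np.percentile(b[b[:,0]<np.percentile(b[:,0],25),1],[1,99]).round(1))
    g=im[:,:,0]
    if n=="wrist": print(np.array([[int(v) for v in im[r,300:340].mean(0)] for r in range(52,72)]).tolist())
```

```text
wrist 2392 x [20.1 81.5 98.7] y [-57.8 -33.6  -9.6] front-half y [-57.6  -9.8] rear y [-58.2  -7.3]
[[112, 117, 118], [112, 117, 118], [112, 117, 118], [112, 117, 118], [112, 117, 117], [112, 116, 117], [117, 108, 108], [132, 92, 88], [143, 82, 76], [143, 81, 74], [143, 80, 75], [144, 81, 75], [143, 81, 75], [144, 80, 75], [143, 81, 75], [144, 81, 75], [143, 80, 74], [143, 81, 75], [144, 81, 75], [144, 81, 75]]
top 420 x [18.  58.7 99.6] y [-58.8 -34.6 -10.4] front-half y [-58.8 -11.2] rear y [-58.7 -10.4]
```

```bash
python3 -c "
from station import *
print(close_job())"
```

```text
the job is handed in; nothing more can be done
None
```

The red stone is in the box and the job is handed in. I slid it along the right track with the shut fingers leaning 40°. It went through its flap, over the sill and dropped in, and then I drew the fingers straight back out.

- **Stone:** the wrist and top cameras both put its nose at box x ≈ 99 mm at floor level, so its centre is near 54 mm. That is about 4 mm past the 50 mm limit, and the camera calibration is good to about 2 mm. Its apparent size fits it lying flat, but I did not measure the tilt directly.
- **Flaps and other things:** both flaps looked shut. The green stone looked unmoved in the last views, though I did not measure it. I took no closing full-bench picture of the other loose things; the arm passed well above all of them.
- **Robot:** it was clear of everything, with wrist forces about 1 N or less at each reading. I handed in at about 12 s.
- **Joint 3:** it read 2.61 once, right at its range limit, during the descent behind the stone. I moved off it straight away, and no fault was reported.

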